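# Build the clay-wire height stack on the anchor bolt

## Robot

A 6-joint arm with a two-finger parallel gripper is mounted at the origin on the work surface. World frame = base frame: x ahead of the robot, y to its left, z up, the work surface at z = 0. Lengths are in mm, angles in degrees, forces in N, time in s.
With the tool pointing down it reaches from about 300 to 850 mm from the base axis. Payload 4.2 kg.
Tool frame: the origin (TCP) lies between the finger pads; the fingertips stand 11 mm ahead of it and the grasp point (between the pads) lies 8 mm behind it (env.tips_ahead is the distance from the TCP to the fingertips, in mm); z points along the fingers, y is the line along which they close (so a half turn about z gives the same grasp; the last joint's range is limited). The gripper opens to 91 mm and grips with 3 to 60 N. Pads are 32 mm wide; open, the fingers measure 118 mm over their backs; the gripper's body (76 mm by 178 mm) begins 60 mm behind the grasp point.
Start: joints at [73.51, 18.312, 89.639, -0, 72.044, -1.146], TCP at [152.152, 554.519, 224.976] pointing down, gripper open.
Joint ranges: [-177.97, 177.97], [-48.28, 115.42], [12.27, 149.76], [-77.06, 257.06], [2.81, 150.46], [-146.56, 146.56]. Speed limits (degrees/s): [147.25, 147.25, 180, 180, 180, 180].

## Interface

Orientations are given as [roll, pitch, yaw] about the fixed x, y, z axes, in that order (R = Rz(yaw) Ry(pitch) Rx(roll)).
In Python, from workcell import env, cams gives the robot as it stands.
- The arm moves only by the tool step_arm, never from a script. Its arguments are lists of equal length, an entry for each row: "linear": the shift along the tool's x, y, z in units of 30 cm (1.0 is 30 cm), a list of three; "turn": the turn about the tool's z in units of 360 degrees (1.0 is 360 degrees). In form: {"linear": [[tx, ty, tz], ...], "turn": [turn, ...]}. A call has 1 to 20 rows; each row is the pose to reach, as a shift and turn from the pose commanded when the call began, along the tool's axes at that moment, turning the shorter way round; what a row does not reach only later rows make up. A row lasts 1/8 s, in which the tool goes at most 62.5 mm and 10.7 degrees, less where a joint would pass 70% of its speed; a pose out of reach is approached as far as the arm can. A call with a number of a shift or a turn outside -1 to 1 is refused whole. A call with a gripper value outside its range is refused whole. "fingers" is the closure, from -1 (fully open) to 1 (shut), so that 0 is half open, set as the call begins (left out, the last holds). The fingers move at their own pace and stop on an object; "force" is the grip in N (left out, the last holds). Time passes only in rows, so rows that repeat a pose let the fingers close. It gives the time, the measured TCP pose, the force, the opening and the grip force at its end, in the units of the state.
- env.state(): the state, without advancing time (a new reading comes with each control period).
- cams.grab_frame(name): name is "side" or "top" or "wrist"; returns a dict with "color" (420x560x3 uint8, blue, green, red), "fx", "fy", "cx", "cy" (pixels), "extrinsics" (4x4, takes a point from camera to world coordinates); the wrist camera has in their place "tool_from_camera" (4x4, takes a point from camera to tool coordinates, whose origin is the TCP and whose axes are the flange's). Camera axes: x right, y down, z forward; pixel columns grow to the right and rows downward; lengths in mm; the calibration is good to about 2 mm. A picture is of the moment at which its call begins: read the wrist's pose just before it. There is no depth.
- env.job_done(): hands the job in; it is judged then, once.
The state is a dict: "time_s": time; "qpos": joint angles; "qvel": joint speeds; "effort": joint torques, N m; "ee_pos": TCP position; "ee_rot": TCP orientation; "force": force on the tool from outside, world axes, zero at the start; "torque": the same for the moment, N m; "gripper_width": finger opening in mm; "gripper_force": force on a finger pad.
Only numpy, scipy, OpenCV 4.12 (cv2) and the standard library are available. Lean on these libraries where they do the work, as an engineer would, in place of code of your own. Each camera call takes 0.05 s, during which the arm holds its last target. There are 200 camera calls.

## Task

On the potter's bench, build up the stack that sets the height of the clay-cutting wire: thread the dark wooden spacer onto the upright anchor bolt first, then the brass washer, then the red bushing, so that each lies flat on the one below, and let go. Leave the dark steel washer, the glaze jar and the clay spatula where they are.

Things in the scene. Friction and masses are not known exactly. Their poses are not given: they have to be found in the camera images.
- anchor: The fixed anchor: a green-painted square steel plate, 100 x 100 mm and 12 mm thick, screwed to the bench at any yaw, with one upright bright metal bolt in its middle. Origin: centre of the plate's underside, on the bench; z up along the bolt.
- bolt_seat (a point): Foot of the bolt: on the bolt's axis at the plate's upper face, 12 mm above the bench; z up. The spacer's underside belongs here. The bolt is 14 mm in diameter for 44 mm above this point, then tapers to 6 mm at its tip.
- bolt_tip (a point): Tip of the bolt, on its axis, 58 mm above the plate's upper face and 70 mm above the bench.
- spacer: Loose dark brown wooden spacer ring: outer diameter 52 mm, hole 30 mm, 25 mm high, about 60 g, lying flat on the bench. Origin: centre of its underside; z up along the hole. Can be gripped across its outside at any yaw.
- brass_washer: Loose thick yellow brass washer: outer diameter 56 mm, hole 30 mm, 10 mm high, about 120 g, lying flat on the bench. Origin: centre of its underside; z up along the hole.
- bushing: Loose red plastic bushing: outer diameter 48 mm, hole 30 mm, 25 mm high, about 50 g, standing flat on the bench. Origin: centre of its underside; z up along the hole. On the finished stack its underside is 35 mm above the plate and its top 60 mm.
- steel_washer: Bystander, to be left alone: loose dark grey steel washer of the same size as the brass one (outer diameter 56 mm, hole 30 mm, 10 mm high), flat on the bench. Origin: centre of its underside.
- glaze_jar: Bystander, to be left alone: small glaze jar with a white cap, 60 mm in diameter and 62 mm high, standing beyond the other parts as seen from the robot. Origin: centre of its underside.
- clay_spatula: Bystander, to be left alone: spatula with a wooden handle, 190 mm long, lying on the bench beyond the other parts, roughly crosswise to the robot's forward direction. Its own x runs along it, from handle to blade.

How it is judged:
By the outcome, as a careful person would: the job done as asked, in the order asked, and still so for the second after the job is handed in, with the robot touching nothing.
It also fails if it takes over 72 s, if anything falls off the work surface, if the arm or the gripper's body presses on something with over 40 N, if the wrist force passes 120 N, or if a joint passes its speed limit or range.

## Working session

There is one attempt and no reset: what is moved stays moved. The work goes in short steps, Python scripts to look and compute and a tool call to move; the robot and the scene stay as the last step left them, time stands still between calls to the robot, and variables do not carry over. Pictures are saved under pics/ and viewed, at most 10 in all, crops included, and the job is handed in when it is done.

Besides the shell and the picture viewer there is one more tool, called after ">>>" as name([rows], argument=value, ...), one row to a line, values as JSON. step_arm: Moves the arm, as the interface text tells. Its arguments: {"type":"object","properties":{"linear":{"type":"array"},"turn":{"type":"array"},"fingers":{"type":"number"},"force":{"type":"number"}},"required":["linear","turn"]}

```bash
mkdir -p pics; ls; python3 - <<'E'
from workcell import env,cams
import cv2,numpy as np
s=env.state();print(s)
for n in("top","side"):
    f=cams.grab_frame(n);cv2.imwrite(f"pics/{n}0.png",f["color"]);print(n,f["fx"],f["cx"],f["cy"],np.round(f["extrinsics"],3).tolist())
E
```

```text
pics
{'time_s': 0.0, 'qpos': array([ 7.35110822e+01,  1.83529004e+01,  8.97062852e+01, -3.35379793e-04,
        7.20431605e+01, -1.14435019e+00]), 'qvel': array([-0.12953768,  0.03392961, -0.04031811, -0.00373651,  0.07053445,
        0.05234864]), 'effort': array([ 6.57077703e-05, -4.12456226e+01, -2.31973332e+01,  7.28640589e-02,
        4.54732880e-02, -1.36641665e-04]), 'ee_pos': array([152.00790916, 554.04568645, 224.1084538 ]), 'ee_rot': array([-1.79897668e+02, -1.72519385e-03,  1.64655534e+02]), 'force': array([ 0.74642303, -0.10968089, -0.17835613]), 'torque': array([-0.00165788,  0.03267004, -0.04613868]), 'gripper_force': 0.0, 'gripper_width': 91.19680424090522}
top 466.89679501955806 277.6418461835258 206.8233544878956 [[0.005, -0.994, 0.109, 473.284], [-1.0, -0.005, 0.002, -20.488], [-0.002, -0.109, -0.994, 1157.376], [0.0, 0.0, 0.0, 1.0]]
side 443.9621763493286 278.7801720062703 214.87712355688228 [[0.826, -0.294, 0.482, 91.041], [-0.564, -0.449, 0.693, -752.154], [0.013, -0.844, -0.537, 634.614], [0.0, 0.0, 0.0, 1.0]]
```

View pics/top0.png

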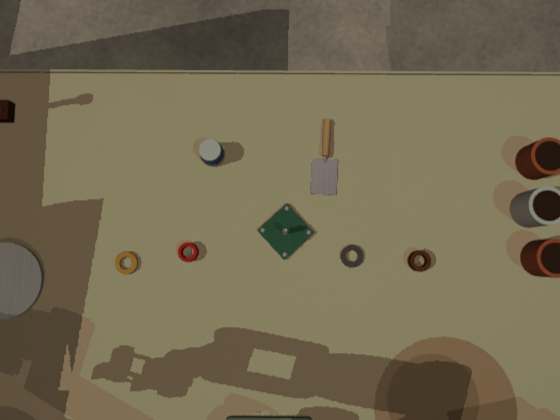

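View pics/side0.png

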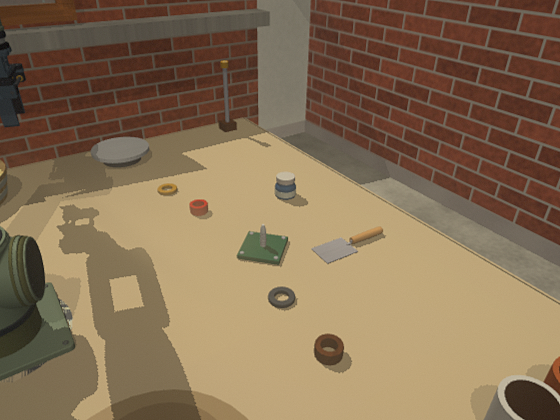

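The top view shows brass at (126,263), bushing (188,252), bolt (285,231), steel washer (352,256) and spacer (419,261). In the side view they are at brass (167,188), bushing (199,207), bolt tip (263,227) and spacer (328,349). Next I fit each ring's silhouette in both cameras.

```bash
cat > h.py <<'E'
import cv2,numpy as np
from scipy.optimize import least_squares
from scipy.spatial.transform import Rotation as R
from workcell import env,cams
P={"spacer":(52,25),"brass":(56,10),"bush":(48,25),"steel":(56,10)}
HSV={"spacer":((0,90,20),(14,255,140)),"brass":((15,150,60),(26,255,255)),"bush":((0,190,100),(8,255,255)),"steel":((0,0,20),(180,90,110))}
def E(f,s=None):
    if "extrinsics" in f: return f["extrinsics"]
    T=np.eye(4);T[:3,:3]=R.from_euler("xyz",s["ee_rot"],degrees=True).as_matrix();T[:3,3]=s["ee_pos"]
    return T@f["tool_from_camera"]
def proj(f,T,p):
    c=(np.atleast_2d(p)-T[:3,3])@T[:3,:3]
    return np.c_[f["fx"]*c[:,0]/c[:,2]+f["cx"],f["fy"]*c[:,1]/c[:,2]+f["cy"]]
def ray(f,T,u,v,z):
    d=T[:3,:3]@[(u-f["cx"])/f["fx"],(v-f["cy"])/f["fy"],1]
    return T[:3,3]+d*(z-T[2,3])/d[2]
def pred(f,T,x,y,d,h,z0=0):
    a=np.linspace(0,2*np.pi,60);c=np.c_[x+d/2*np.cos(a),y+d/2*np.sin(a)]
    pts=np.vstack([np.c_[c,0*a+z0],np.c_[c,0*a+z0+h]])
    return cv2.convexHull(proj(f,T,pts).astype(np.float32))
def cen(c):
    m=cv2.moments(c);return np.array([m["m10"]/m["m00"],m["m01"]/m["m00"]]),m["m00"]
def ring(f,T,name,uv,win,z0=0):
    u,v=uv;x0,y0=max(0,int(u-win)),max(0,int(v-win))
    im=f["color"][y0:int(v+win),x0:int(u+win)]
    m=cv2.inRange(cv2.cvtColor(im,cv2.COLOR_BGR2HSV),*map(np.array,HSV[name]))
    cs=cv2.findContours(m,cv2.RETR_EXTERNAL,cv2.CHAIN_APPROX_NONE)[0]
    c=cv2.convexHull(max(cs,key=cv2.contourArea)); k,a=cen(c.astype(np.float32));k=k+[x0,y0]
    d,h=P[name];g=ray(f,T,*k,z0+h/2)[:2]
    r=least_squares(lambda p:cen(pred(f,T,*p,d,h,z0))[0]-k,g,diff_step=1e-3)
    return np.round(r.x,1),round(a/cen(pred(f,T,*r.x,d,h,z0))[1],2)
def tool(p,s=None):  # world point (TCP target) -> units in tool axes
    s=s or env.state()
    return np.round(R.from_euler("xyz",s["ee_rot"],degrees=True).inv().apply(np.array(p)-s["ee_pos"])/300,4)
E
python3 - <<'E'
from h import *
uv={"top":dict(brass=(126,263),bush=(188,252),steel=(352,256),spacer=(419,261)),"side":dict(brass=(167,188),bush=(199,207),steel=(281,297),spacer=(328,349))}
tip={"top":(285,231),"side":(263,227)}
for n in uv:
    f=cams.grab_frame(n);T=E(f)
    for k,p in uv[n].items():print(n,k,*ring(f,T,k,p,20))
    print(n,"tip",ray(f,T,*tip[n],70).round(1))
    im=f["color"];hs=cv2.cvtColor(im,cv2.COLOR_BGR2HSV);m=cv2.inRange(hs,(60,60,20),(95,255,140))
    u,v=tip[n];q=np.zeros_like(m);q[v-30:v+45,u-35:u+35]=m[v-30:v+45,u-35:u+35]
    c=max(cv2.findContours(q,0,2)[0],key=cv2.contourArea)
    b=cv2.approxPolyN(cv2.convexHull(c),4)[0] if hasattr(cv2,"approxPolyN") else 0
    w=np.array([ray(f,T,*p,12) for p in b]);print(w.round(0).tolist(),w.mean(0).round(1))
f=cams.grab_frame("wrist");print(np.round(f["tool_from_camera"],3).tolist(),f["fx"])
E
```

```text
top brass [460.1 353.1] 0.85
top bush [487.  201.7] 0.71
top steel [ 479.8 -200.5] 1.01
top spacer [ 468.8 -362.6] 0.84
top tip [535.5 -35.3  70. ]
[[537.0, -105.0, 12.0], [471.0, -34.0, 12.0], [541.0, 33.0, 12.0], [605.0, -38.0, 12.0]] [538.4 -36.   12. ]
side brass [467.2 358.5] 0.57Traceback (most recent call last):
  File "<stdin>", line 6, in <module>
  File "h.py", line 28, in ring
    c=cv2.convexHull(max(cs,key=cv2.contourArea)); k,a=cen(c.astype(np.float32));k=k+[x0,y0]
                                                       ~~~^^^^^^^^^^^^^^^^^^^^^^
  File "h.py", line 22, in cen
    m=cv2.moments(c);return np.array([m["m10"]/m["m00"],m["m01"]/m["m00"]]),m["m00"]
                                      ~~~~~~~~^~~~~~~~~
ZeroDivisionError: float division by zero
```

```bash
python3 - <<'E'
from h import *
f=cams.grab_frame("wrist");print(np.round(f["tool_from_camera"],3).tolist(),f["fx"])
s=env.state();print(s["ee_pos"],s["ee_rot"])
print(tool([440,353,220]), tool([455,-362,220]))
E
```

```text
[[-0.001, -0.964, -0.265, 75.659], [1.0, -0.0, -0.001, -0.309], [0.0, -0.265, 0.964, -160.961], [0.0, 0.0, 0.0, 1.0]] 328.5481595922901
[152.09783006 554.29687837 224.56153665] [-1.79954186e+02  7.44524669e-04  1.64656032e+02]
[-1.103  -0.3931  0.0155] [-1.7819 -2.6783  0.0174]
```

>>> step_arm([
  [-0.15, -0.13, 0],
  [-0.3, -0.26, 0],
  [-0.45, -0.39, 0],
  [-0.6, -0.52, 0],
  [-0.75, -0.65, 0],
  [-0.884, -0.777, 0],
], turn=[0, 0, 0, 0, 0, 0], fingers=-1)

```text
time_s: 1.0
ee_pos: [347.1, 257.9, 225.1]
ee_rot: [180.0, 0.0, 164.7]
force: [1.0, 0.8, 0.2]
gripper_width: 91.4
gripper_force: 0.0
```

>>> step_arm([
  [-0.15, -0.13, 0],
  [-0.3, -0.26, 0],
  [-0.45, -0.39, 0],
  [-0.6, -0.52, 0],
  [-0.75, -0.65, 0],
  [-0.884, -0.777, 0],
  [-0.884, -0.777, 0],
  [-0.884, -0.777, 0],
  [-0.884, -0.777, 0],
  [-0.884, -0.777, 0],
], turn=[0.026, 0.052, 0.078, 0.104, 0.13, 0.156, 0.182, 0.2074, 0.2074, 0.2074])

```text
time_s: 2.25
ee_pos: [540.2, -35.3, 224.9]
ee_rot: [-180.0, -0.0, 90.1]
force: [-0.3, 0.1, 0.3]
gripper_width: 91.3
gripper_force: 0.0
```

```bash
python3 - <<'E'
from h import *
s=env.state();f=cams.grab_frame("wrist");cv2.imwrite("pics/w1.png",f["color"]);print(s["time_s"],s["ee_pos"],s["ee_rot"],s["qpos"])
T=E(f,s);print(proj(f,T,[[536,-36,70],[538,-36,12],[487,202,12],[480,-200,5],[605,-38,12],[471,-34,12]]).round())
print(tool([495,-362,160]))
E
```

```text
2.25 [540.18173546 -35.26701312 224.92114749] [-1.79996366e+02 -3.89739459e-03  9.01377205e+01] [-4.95479903e+00  1.52826840e+01  9.40144630e+01  3.77127065e-03
  7.07068182e+01 -5.09376579e+00]
[[280. 188.]
 [282. 176.]
 [230. -66.]
 [238. 298.]
 [340. 178.]
 [224. 174.]]
[-1.0889 -0.1528  0.2164]
```

View pics/w1.png

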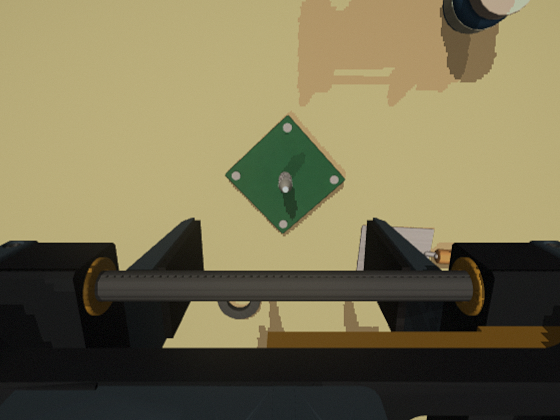

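The wrist view shows the bolt tip at about (285,188) and the plate corners at about (225,175), (345,179), (289,115) and (284,235).

```bash
python3 - <<'E'
from h import *
f=cams.grab_frame("wrist");s=env.state();T=E(f,s)
print("tip",ray(f,T,285,188,70),"corners",np.mean([ray(f,T,u,v,12) for u,v in[(225,175),(345,179),(289,115),(284,235)]],axis=0))
print(tool([470,-362,165]))
E
```

```text
tip [541.01368023 -36.32106091  70.        ] corners [542.12420889 -37.73766567  12.        ]
[-1.0889 -0.2358  0.1999]
```

>>> step_arm([
  [-0.2, -0.045, 0.04],
  [-0.4, -0.09, 0.08],
  [-0.6, -0.135, 0.12],
  [-0.8, -0.18, 0.16],
  [-1.0, -0.23, 0.2],
  [-1.0, -0.23, 0.2],
  [-1.0, -0.23, 0.2],
], turn=[0, 0, 0, 0, 0, 0, 0])

```text
time_s: 3.22
ee_pos: [471.2, -335.0, 164.9]
ee_rot: [-180.0, -0.1, 90.0]
force: [0.5, 1.0, -0.8]
gripper_width: 90.8
gripper_force: 0.0
```

```bash
python3 - <<'E'
from h import *
s=env.state();f=cams.grab_frame("wrist");cv2.imwrite("pics/w2.png",f["color"]);print(s["time_s"],s["ee_pos"],s["ee_rot"],s["qpos"])
T=E(f,s);p=proj(f,T,[469,-362.6,12])[0];print(p,ring(f,T,"spacer",p,80))
E
```

```text
3.225 [ 471.23947275 -334.99335695  164.86778707] [-1.79998229e+02 -5.12726823e-02  8.99914158e+01] [-3.65703843e+01  2.11007349e+01  9.44966881e+01  4.44834929e-02
  6.44345485e+01 -3.65810085e+01]
[281.96433292 214.31991026] (array([ 470.6, -363.7]), 0.92)
```

View pics/w2.png

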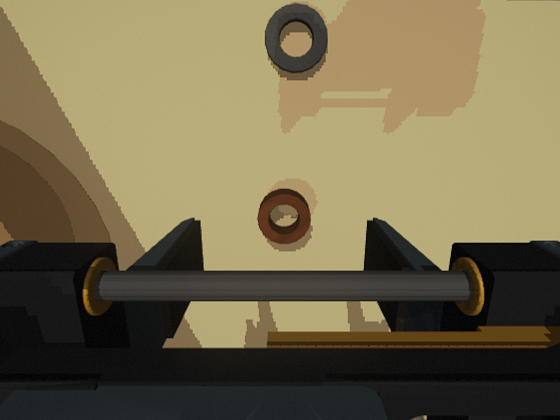

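Spacer is at (284,216) in the wrist view, midway between the fingers, and the measurements agree (~(471,-363.5)). Descending and gripping.

>>> step_arm([
  [-0.095, -0.001, 0.1],
  [-0.095, -0.001, 0.25],
  [-0.095, -0.001, 0.4],
  [-0.095, -0.001, 0.47],
  [-0.095, -0.001, 0.5],
  [-0.095, -0.001, 0.5],
  [-0.095, -0.001, 0.5],
], turn=[0, 0, 0, 0, 0, 0, 0])

```text
time_s: 4.15
ee_pos: [472.0, -364.1, 16.3]
ee_rot: [179.9, 0.1, 90.0]
force: [0.9, 0.3, -0.2]
gripper_width: 91.1
gripper_force: 0.0
```

>>> step_arm([
  [0, 0, 0],
  [0, 0, 0],
  [0, 0, 0],
  [0, 0, 0],
  [0, 0, 0],
  [0, 0, 0],
], turn=[0, 0, 0, 0, 0, 0], fingers=1, force=25)

```text
time_s: 4.9
ee_pos: [471.0, -364.0, 14.9]
ee_rot: [180.0, -0.0, 90.0]
force: [-0.1, 0.1, 0.1]
gripper_width: 50.5
gripper_force: 25.0
```

>>> step_arm([
  [0, 0, -0.12],
  [0, 0, -0.25],
  [0.1, 0.02, -0.35],
  [0.28, 0.06, -0.35],
  [0.46, 0.1, -0.35],
  [0.64, 0.14, -0.35],
  [0.82, 0.18, -0.35],
  [1.0, 0.232, -0.35],
  [1.0, 0.232, -0.35],
  [1.0, 0.232, -0.35],
], turn=[0, 0, 0, 0, 0, 0, 0, 0, 0, 0])

```text
time_s: 6.15
ee_pos: [540.3, -64.1, 119.7]
ee_rot: [-180.0, 0.0, 90.0]
force: [-0.5, -0.5, -0.9]
gripper_width: 50.4
gripper_force: 25.0
```

```bash
python3 - <<'E'
from h import *
s=env.state();f=cams.grab_frame("wrist");cv2.imwrite("pics/w3.png",f["color"]);print(s["time_s"],s["ee_pos"],s["gripper_width"])
T=E(f,s);print(proj(f,T,[[541,-36.5,70],[541,-36.5,12]]),tool([540.5,-36.5,119]))
p=proj(f,T,[*s["ee_pos"][:2],s["ee_pos"][2]-2])[0];print(p,ring(f,T,"spacer",p,80,s["ee_pos"][2]-14.9))
E
```

```text
6.15 [540.28265258 -64.06789491 119.70682968] 50.376067897983916
[[285.69651679 183.03928604]
 [285.29798333 167.60879026]] [0.0939 0.0009 0.0024]
[284.75578029 252.48009663] (array([539.4, -55.6]), 0.64)
```

View pics/w3.png

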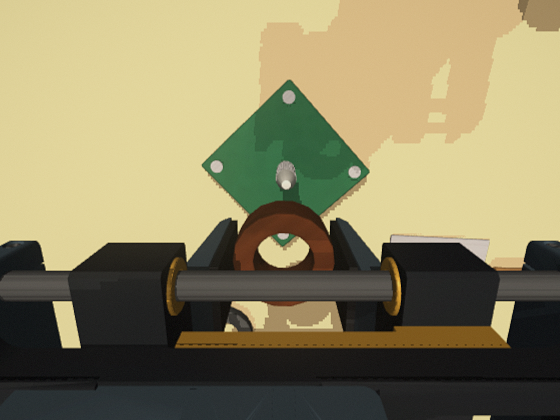

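Bolt tip is at (286,184) as predicted, and the spacer is held level with its hole centred at about (286,250). Threading it.

>>> step_arm([
  [0.06, 0.001, 0],
  [0.092, 0.001, 0],
  [0.092, 0.001, 0.05],
  [0.092, 0.001, 0.12],
  [0.092, 0.001, 0.2],
  [0.092, 0.001, 0.27],
  [0.092, 0.001, 0.3],
  [0.092, 0.001, 0.307],
  [0.092, 0.001, 0.308],
  [0.092, 0.001, 0.308],
], turn=[0, 0, 0, 0, 0, 0, 0, 0, 0, 0])

```text
time_s: 7.45
ee_pos: [541.4, -36.4, 28.2]
ee_rot: [179.9, 0.0, 90.0]
force: [-0.1, -0.3, -1.6]
gripper_width: 50.2
gripper_force: 25.0
```

>>> step_arm([
  [0, 0, 0.003],
  [0, 0, 0.003],
  [0, 0, 0.003],
], turn=[0, 0, 0])

```text
time_s: 7.82
ee_pos: [541.1, -36.3, 26.9]
ee_rot: [180.0, -0.0, 90.0]
force: [0.0, -0.3, 1.1]
gripper_width: 50.4
gripper_force: 25.0
```

>>> step_arm([
  [0, 0, 0],
  [0, 0, 0],
  [0, 0, 0],
  [0, 0, 0],
  [0, 0, -0.05],
  [0, 0, -0.15],
  [0, 0, -0.3],
  [0, 0, -0.45],
  [0, 0, -0.45],
], turn=[0, 0, 0, 0, 0, 0, 0, 0, 0], fingers=-1)

```text
time_s: 8.95
ee_pos: [543.5, -36.5, 166.6]
ee_rot: [179.4, 0.0, 90.0]
force: [0.5, -0.1, 0.2]
gripper_width: 91.0
gripper_force: 0.0
```

```bash
python3 - <<'E'
from h import *
s=env.state();f=cams.grab_frame("wrist");cv2.imwrite("pics/w4.png",f["color"]);print(s["time_s"],s["ee_pos"],s["gripper_width"])
T=E(f,s);p=proj(f,T,[541,-36.5,24])[0];print(p,ring(f,T,"spacer",p,80,12))
print(tool([462,325,165]))
E
```

```text
8.95 [543.49214253 -36.53621379 166.57368694] 91.00389067332561
[280.09429594 189.78620099] (array([540. , -35.8]), 0.92)
[ 1.2045 -0.2665 -0.0044]
```

View pics/w4.png

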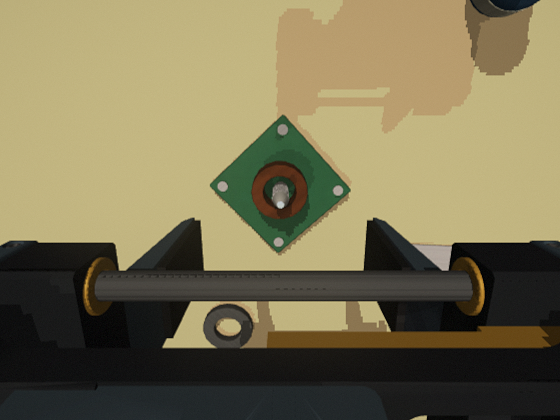

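Spacer lies flat round the bolt, centred at (280,189). On to the brass washer.

>>> step_arm([
  [0.2, -0.05, 0],
  [0.4, -0.1, 0],
  [0.6, -0.15, 0],
  [0.8, -0.2, 0],
  [1.0, -0.26, 0],
], turn=[0, 0, 0, 0, 0])

```text
time_s: 9.62
ee_pos: [461.6, 265.0, 160.7]
ee_rot: [-179.9, 0.1, 90.0]
force: [0.7, 0.3, 0.1]
gripper_width: 91.3
gripper_force: 0.0
```

>>> step_arm([
  [0.15, 0, 0],
  [0.3, 0, 0],
  [0.3, 0, 0],
  [0.3, 0, 0],
  [0.3, 0, 0],
], turn=[0, 0, 0, 0, 0])

```text
time_s: 10.25
ee_pos: [462.8, 352.2, 161.3]
ee_rot: [-179.9, 0.1, 89.9]
force: [-0.4, 0.3, -1.1]
gripper_width: 91.1
gripper_force: 0.0
```

```bash
python3 - <<'E'
from h import *
s=env.state();f=cams.grab_frame("wrist");cv2.imwrite("pics/w5.png",f["color"]);print(s["time_s"],s["ee_pos"],s["ee_rot"],s["qpos"])
T=E(f,s);p=proj(f,T,[462,353,5])[0];print(p,ring(f,T,"brass",p,60))
E
```

```text
10.25 [462.80751586 352.1981471  161.30736455] [-1.79944659e+02  5.23552679e-02  8.99203633e+01] [ 3.61435591e+01  2.15824674e+01  9.42898543e+01 -1.05883553e-02
  6.42032621e+01  3.62278352e+01]
[283.5241338  185.67920018] (array([461.5, 352. ]), 0.95)
```

View pics/w5.png

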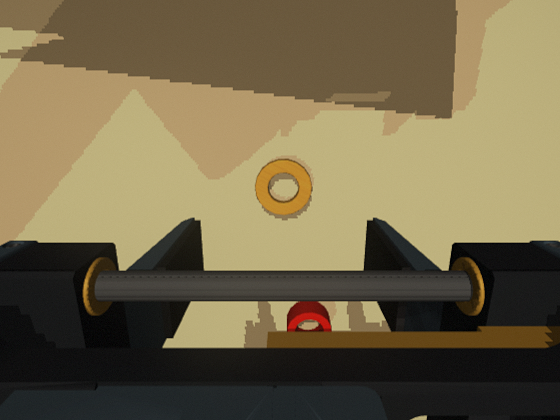

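Brass is at (284,187), right under the TCP. Descending.

>>> step_arm([
  [0, 0, 0.15],
  [0, 0, 0.3],
  [0, 0, 0.42],
  [0, 0, 0.47],
  [0, 0, 0.488],
  [0, 0, 0.488],
  [0, 0, 0.488],
], turn=[0, 0, 0, 0, 0, 0, 0])

```text
time_s: 11.18
ee_pos: [463.8, 354.1, 16.6]
ee_rot: [179.9, -0.1, 90.0]
force: [0.9, -0.1, -0.1]
gripper_width: 91.0
gripper_force: 0.0
```

>>> step_arm([
  [0, 0, 0.003],
  [0, 0, 0.003],
  [0, 0, 0.003],
  [0, 0, 0.003],
  [0, 0, 0.003],
  [0, 0, 0.003],
], turn=[0, 0, 0, 0, 0, 0], fingers=1, force=35)

```text
time_s: 11.92
ee_pos: [462.9, 353.6, 14.4]
ee_rot: [-180.0, -0.0, 90.0]
force: [-1.2, -0.3, 0.3]
gripper_width: 54.1
gripper_force: 35.0
```

>>> step_arm([
  [0, 0, -0.12],
  [0, 0, -0.25],
  [-0.1, 0.02, -0.37],
  [-0.28, 0.06, -0.37],
  [-0.46, 0.1, -0.37],
  [-0.64, 0.14, -0.37],
  [-0.82, 0.2, -0.37],
  [-1.0, 0.26, -0.37],
], turn=[0, 0, 0, 0, 0, 0, 0, 0])

```text
time_s: 12.92
ee_pos: [541.1, 51.8, 125.2]
ee_rot: [180.0, -0.0, 90.0]
force: [0.8, 0.6, -1.3]
gripper_width: 54.8
gripper_force: 35.0
```

>>> step_arm([
  [-0.15, 0, 0],
  [-0.295, 0, 0],
  [-0.295, 0, 0],
  [-0.295, 0, 0],
  [-0.295, 0, 0],
], turn=[0, 0, 0, 0, 0])

```text
time_s: 13.55
ee_pos: [540.8, -33.9, 125.2]
ee_rot: [-180.0, -0.0, 90.1]
force: [-0.7, 0.2, -1.6]
gripper_width: 54.5
gripper_force: 35.0
```

```bash
python3 - <<'E'
from h import *
s=env.state();f=cams.grab_frame("wrist");cv2.imwrite("pics/w6.png",f["color"]);print(s["time_s"],s["ee_pos"],s["ee_rot"],s["gripper_width"])
T=E(f,s);p=proj(f,T,[*s["ee_pos"][:2],s["ee_pos"][2]-9])[0];print(p,ring(f,T,"brass",p,80,s["ee_pos"][2]-14.4))
print(proj(f,T,[540.8,-36.4,70]))
E
```

```text
13.55 [540.84069718 -33.87635834 125.22488691] [-1.79986515e+02 -2.17928185e-02  9.00713417e+01] 54.51422524067049
[284.71056189 247.19174183] (array([540. , -29.6]), 0.72)
[[284.42814787 223.52304473]]
```

View pics/w6.png

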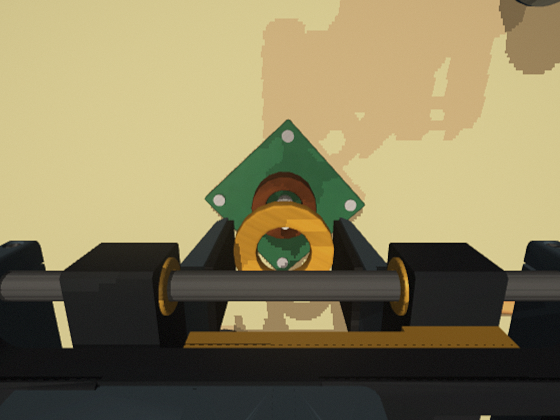

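Washer is held level; the tip at (285,224) is where predicted. Lowering onto the spacer.

>>> step_arm([
  [-0.003, 0, 0.06],
  [-0.003, 0, 0.13],
  [-0.003, 0, 0.19],
  [-0.003, 0, 0.225],
  [-0.003, 0, 0.238],
  [-0.003, 0, 0.243],
  [-0.003, 0, 0.243],
  [-0.003, 0, 0.243],
], turn=[0, 0, 0, 0, 0, 0, 0, 0])

```text
time_s: 14.6
ee_pos: [541.3, -35.9, 52.9]
ee_rot: [179.9, -0.0, 90.0]
force: [0.3, 0.1, -1.1]
gripper_width: 54.4
gripper_force: 35.0
```

>>> step_arm([
  [0, 0, 0.003],
  [0, 0, 0.003],
  [0, 0, 0.003],
], turn=[0, 0, 0])

```text
time_s: 14.98
ee_pos: [540.9, -35.9, 51.5]
ee_rot: [180.0, -0.0, 90.0]
force: [-1.3, 0.9, -1.3]
gripper_width: 54.0
gripper_force: 35.0
```

>>> step_arm([
  [0, 0, 0],
  [0, 0, 0],
  [0, 0, 0],
  [0, 0, 0],
  [0, 0, -0.05],
  [0, 0, -0.15],
  [0, 0, -0.3],
  [0, 0, -0.37],
  [0, 0, -0.37],
  [0, 0, -0.37],
], turn=[0, 0, 0, 0, 0, 0, 0, 0, 0, 0], fingers=-1)

```text
time_s: 16.23
ee_pos: [540.3, -35.8, 162.0]
ee_rot: [-179.9, -0.0, 90.0]
force: [0.1, -0.6, -0.1]
gripper_width: 91.1
gripper_force: 0.0
```

```bash
python3 - <<'E'
from h import *
s=env.state();f=cams.grab_frame("wrist");cv2.imwrite("pics/w7.png",f["color"]);print(s["time_s"],s["ee_pos"],s["gripper_width"])
T=E(f,s);p=proj(f,T,[541,-36.5,42])[0];print(p,ring(f,T,"brass",p,60,37))
print(tool([488,202,165]))
E
```

```text
16.225 [540.26479617 -35.79514989 161.98675603] 91.07638794446115
[285.26429563 196.84170216] (array([540.1, -37.3]), 0.96)
[ 0.7926 -0.1737 -0.011 ]
```

View pics/w7.png

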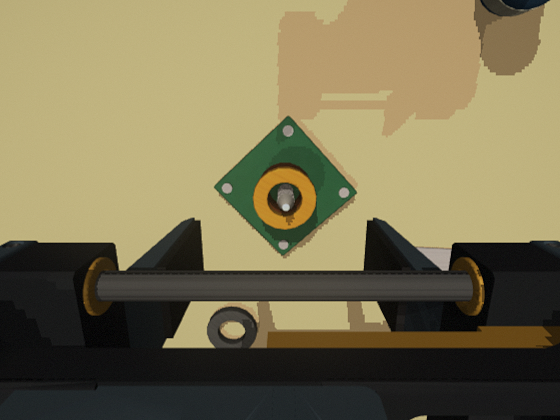

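Washer is flat and centred round the bolt at (285,197). One view is left, so the bushing gets measured numerically.

>>> step_arm([
  [0.2, -0.04, 0],
  [0.4, -0.08, 0],
  [0.6, -0.13, 0],
  [0.793, -0.174, 0],
  [0.793, -0.174, 0],
  [0.793, -0.174, 0],
  [0.793, -0.174, 0],
], turn=[0, 0, 0, 0, 0, 0, 0])

```text
time_s: 17.15
ee_pos: [488.9, 200.7, 162.0]
ee_rot: [-179.9, 0.0, 89.9]
force: [0.2, -0.0, 0.5]
gripper_width: 91.4
gripper_force: 0.0
```

```bash
python3 - <<'E'
from h import *
HSV["bush"]=((0,170,50),(10,255,255))
s=env.state();f=cams.grab_frame("wrist");print(s["time_s"],s["ee_pos"],s["ee_rot"])
T=E(f,s);p=proj(f,T,[488,202,12])[0];print(p,ring(f,T,"bush",p,50))
E
```

```text
17.15 [488.88388719 200.69884218 162.04488442] [-1.79944098e+02  3.62228347e-02  8.98876760e+01]
[283.43925018 186.69153826] (array([488.6, 199.5]), 0.94)
```

>>> step_arm([
  [-0.005, 0, 0.15],
  [-0.005, 0, 0.3],
  [-0.005, 0, 0.42],
  [-0.005, 0, 0.47],
  [-0.005, 0, 0.488],
  [-0.005, 0, 0.488],
  [-0.005, 0, 0.488],
  [-0.005, 0, 0.488],
], turn=[0, 0, 0, 0, 0, 0, 0, 0])

```text
time_s: 18.2
ee_pos: [489.3, 200.8, 17.1]
ee_rot: [179.9, -0.0, 90.0]
force: [-0.5, 0.1, 0.2]
gripper_width: 91.1
gripper_force: 0.0
```

>>> step_arm([
  [0, 0, 0],
  [0, 0, 0],
  [0, 0, 0],
  [0, 0, 0],
  [0, 0, 0],
  [0, 0, 0],
], turn=[0, 0, 0, 0, 0, 0], fingers=1, force=25)

```text
time_s: 18.95
ee_pos: [488.8, 200.6, 16.1]
ee_rot: [180.0, -0.0, 90.0]
force: [0.3, -0.1, -0.3]
gripper_width: 47.5
gripper_force: 25.0
```

>>> step_arm([
  [0, 0, -0.12],
  [0, 0, -0.25],
  [-0.1, 0.02, -0.37],
  [-0.28, 0.06, -0.37],
  [-0.46, 0.1, -0.37],
  [-0.64, 0.14, -0.37],
  [-0.787, 0.173, -0.37],
  [-0.787, 0.173, -0.37],
  [-0.787, 0.173, -0.37],
  [-0.787, 0.173, -0.37],
], turn=[0, 0, 0, 0, 0, 0, 0, 0, 0, 0])

```text
time_s: 20.2
ee_pos: [540.2, -34.4, 127.0]
ee_rot: [-180.0, -0.0, 90.1]
force: [-0.3, 0.6, -0.1]
gripper_width: 47.6
gripper_force: 25.0
```

>>> step_arm([
  [-0.003, 0.001, 0.06],
  [-0.003, 0.001, 0.12],
  [-0.003, 0.001, 0.17],
  [-0.003, 0.001, 0.2],
  [-0.003, 0.001, 0.208],
  [-0.003, 0.001, 0.208],
  [-0.003, 0.001, 0.208],
  [-0.003, 0.001, 0.208],
], turn=[0, 0, 0, 0, 0, 0, 0, 0])

```text
time_s: 21.2
ee_pos: [541.2, -36.5, 65.2]
ee_rot: [179.9, -0.0, 90.0]
force: [-0.0, 1.6, -0.8]
gripper_width: 47.8
gripper_force: 25.0
```

>>> step_arm([
  [0, 0, 0.003],
  [0, 0, 0.003],
  [0, 0, 0.003],
], turn=[0, 0, 0])

```text
time_s: 21.58
ee_pos: [540.9, -36.4, 63.8]
ee_rot: [180.0, -0.0, 90.0]
force: [-0.1, 0.2, -1.5]
gripper_width: 47.6
gripper_force: 25.0
```

>>> step_arm([
  [0, 0, 0.002],
  [0, 0, 0.002],
  [0, 0, 0.002],
], turn=[0, 0, 0])

```text
time_s: 21.95
ee_pos: [540.9, -36.4, 63.2]
ee_rot: [-180.0, -0.0, 90.0]
force: [-0.7, -0.7, -0.0]
gripper_width: 47.8
gripper_force: 25.0
```

>>> step_arm([
  [0, 0, 0],
  [0, 0, 0],
  [0, 0, 0],
  [0, 0, 0],
  [0, 0, -0.05],
  [0, 0, -0.15],
  [0, 0, -0.3],
  [0, 0, -0.37],
  [0, 0, -0.37],
  [0, 0, -0.37],
], turn=[0, 0, 0, 0, 0, 0, 0, 0, 0, 0], fingers=-1)

```text
time_s: 23.2
ee_pos: [540.3, -36.4, 173.6]
ee_rot: [-179.9, -0.0, 90.0]
force: [-0.2, 0.6, -0.5]
gripper_width: 91.6
gripper_force: 0.0
```

```bash
python3 - <<'E'
from h import *
s=env.state();f=cams.grab_frame("wrist");g=cams.grab_frame("side");print(s["time_s"],s["ee_pos"])
HSV["bush"]=((0,170,50),(10,255,255))
T=E(f,s);p=proj(f,T,[541,-36.5,60])[0];print(p,ring(f,T,"bush",p,60,47))
u,v=map(int,p);a=cv2.resize(f["color"][v-70:v+70,u-70:u+70],(400,400))
b=cv2.resize(g["color"][190:270,223:303],(400,400));cv2.imwrite("pics/end.png",np.hstack([a,b]))
E
```

```text
23.2 [540.26346178 -36.39366251 173.6422644 ]
[285.30537566 198.07818791] (array([540. , -37.5]), 0.95)
```

View pics/end.png

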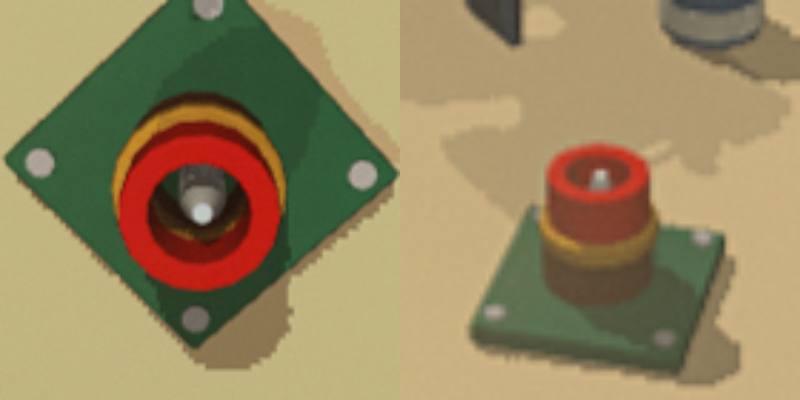

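The last picture shows spacer, brass washer and bushing stacked flat on the bolt (left crop centre (200,212); right crop (598,225)), with the gripper clear. Handing in.

```bash
python3 -c "
from workcell import env
print(env.job_done())"
```

```text
the job is handed in; nothing more can be done
None
```

The spacer, brass washer and bushing are threaded on the bolt in that order, each lying flat on the one below, with the gripper clear and the bystanders never touched; handed in at about 23 s.

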